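Release the cam latch of a medicine case and move its carton to the collection rack

ROBOT

A 6-joint arm with a two-finger parallel gripper is mounted at the origin on a cart in front of the work surface, level with it; the furniture and walls round the work are solid. World frame = base frame: x ahead of the robot, y to its left, z up, the work surface at z = 0. Lengths are in m, angles in rad, forces in N, time in s.
With the tool pointing down it reaches from about 0.35 to 0.8 m from the base axis. Payload 7.3 kg.
Tool frame: the origin (TCP) lies midway between the tips of the shut fingers; the grasp point (between the pads) lies 19 mm behind it; z points along the fingers, y is the line along which they close (so a half turn about z gives the same grasp; the last joint's range is limited). The gripper opens to 85 mm and grips with 20 to 120 N. Pads are 22 mm wide; open, the fingers measure 114 mm over their backs; the gripper's body (76 mm by 85 mm) begins 54 mm behind the grasp point. The pads swing forward as they close: fully open they stand 13 mm farther back than shut.
Start: joints at [0.966, 0.342, 1.524, -0, 1.275, -0.146], TCP at [0.232, 0.471, 0.231] pointing down, gripper open.
Joint ranges: [-2.53, 2.53], [-0.77, 2.02], [0.04, 2.7], [-1, 4.14], [0.28, 2.66], [-3.11, 3.11]. Speed limits (rad/s): [2.57, 2.57, 3.14, 3.14, 3.14, 3.14].

INTERFACE

Orientations are given as a 3x3 rotation matrix whose columns are the frame's x, y, z axes.
In Python, from rig import manip, imaging, job gives the robot as it stands. The module is installed in compiled form; this text tells all that it offers.
- The arm moves only by the tool servo_tool, never from a script. Its argument "targets" is a list of rows, each a list of 7 numbers: the closure, from -1 (fully open) to 1 (shut), so that 0 is half open, then the shift along the tool's x, y, z in cm, then the turn, a rotation vector about the tool's x, y, z in rad. A call has exactly 8 rows; each row is the pose to reach, as a shift and turn from the pose commanded when the call began, along the tool's axes at that moment; what a row does not reach only later rows make up. A row lasts 1/10 s, in which the tool goes at most 50 mm and 8.59 degrees, less where a joint would pass 70% of its speed; a pose out of reach is approached as far as the arm can. A call with a gripper value outside its range is refused whole. The fingers move at their own pace and stop on an object; "grip_force" is the grip in N (left out, the last holds). Time passes only in rows, so rows that repeat a pose let the fingers close, or fill a call up. It gives the time, the measured TCP pose, the force, the opening and the grip force at its end, in the units of the state.
- manip.get_state(): the state, without advancing time (a new reading comes with each control period).
- imaging.read_camera(name): name is "scene" or "top" or "wrist"; returns a dict with "img" (420x560x3 uint8, red, green, blue), "range_z" (420x560 float32, m along the optical axis (not along the pixel's ray), 0 where there is no reading), "fov_y" (degrees; the focal length in pixels is half the picture's height over the tangent of half this angle, whatever the lens; pixels are square), "cx", "cy" (the principal point, pixels), "rvec" (rotation vector, rad) and "tvec" (3), from world to camera coordinates, as OpenCV has them. Camera axes: x right, y down, z forward; pixel columns grow to the right and rows downward; lengths in m; the calibration is good to about 2 mm. A picture is of the moment at which its call begins.
- job.job_done(): hands the job in; it is judged then, once.
The state is a dict: "clock": time; "joint_pos": joint angles; "dq": joint speeds; "effort": joint torques, N m; "tool_pos": TCP position; "tcp_rot": TCP orientation; "ft_force": force on the tool from outside, world axes, zero at the start; "moment": the same for the moment, N m; "width": opening from 0.0 (shut) to 1.0 (fully open); "grasp_force": force on a finger pad.
Only numpy, scipy, OpenCV 4.12 (cv2) and the standard library are available. Lean on these libraries where they do the work, as an engineer would, in place of code of your own. Each camera call takes 0.05 s, during which the arm holds its last target. There are 200 camera calls.

TASK

Turn the T-shaped latch knob on the small medicine case a quarter turn clockwise to its stop, and swing the lid up and back until it stands upright by itself. Lift out the carton that stands inside, stand it on the open worktop and let go, then take it again across its wider direction and lower it, standing on end, fully into the empty middle bay of the white rack without dropping it. Leave the lid open, and do not disturb the two cartons in the outer bays, the rubber stamp or the thermometer case.

Things in the scene. Friction and masses are not known exactly. Their poses are not given: they have to be found in the camera images.
- lock_case: Grey metal case, fixed, 160 (its x) x 150 (y) x 104 mm high without lid. Origin: centre of its underside; x points to the hinge side, z up. A grey inlay (top at 98 mm) leaves a pocket 150 mm long in x, 68 mm wide in y, floor at z = 6 mm. A steel keeper at the middle of the front wall sticks 10 mm into it. The carton has over 35 mm free before and 60 mm behind it (x), only 3 mm at its sides (y).
- knob_bar (a point): Middle of the bar of the black T-shaped latch knob on the lid, 131 mm before the hinge. Bar 44 mm long (along this frame's y), 10 mm thick; this point lies 12 mm below its top and 25 mm above the lid. Turning axis: z, up out of the lid, turning with the knob. A 12 mm radius boss fills the lowest 9 mm. A steel cam tongue reaches 16 mm below the lid and, turned, 21 mm to the case's +y side.
- latch_knob (a joint): Turn of the knob, rad: 0 locked (bar parallel to the hinge), growing clockwise seen from above, stop at 1.52 (bar at right angles to the hinge, lid free). Stays where left, turns with about 0.05 N m, starts between 0 and 0.25. The cam lets go at about 1.1; before that the lid lifts no more than a few mm.
- lid_hinge (a point): Middle of the lid's hinge line, at the far upper edge of the case, 104 mm over the worktop. The frame turns with the lid: x points from the lid's front edge to the hinge, y is the hinge axis.
- lid_front_edge (a point): Middle of the lid's front edge, 161 mm from the hinge line. Lid 162 mm x 152 mm, 6 mm thick.
- case_lid (a joint): Opening of the lid, rad: 0 closed, 1.57 upright, stop at 1.8 (leaning back). A stiff hinge: the lid stays at whatever angle it is left; lifting it by the knob takes about 5 N. It can be lifted by the knob and pushed farther back by its underside.
- carton: Cardboard medicine carton 61 x 90 x 40 mm (its x, y, z), 0.05 to 0.09 kg, standing on end (its y upright, 90 mm tall) in the case's pocket, top 8 mm below the rim; its 40 mm thickness (z) lies along the case's x, its 61 mm width (x) along the case's y. Origin: middle of one 61 x 90 face.
- carton_center (a point): Centre of the carton, 45 mm over its foot; axes as the carton's.
- rack: White rack, fixed, 82 (its x, front to back) x 160 mm (y); origin: centre of its underside, z up. Dividers 4 mm thick, 50 mm deep, 100 mm high part three bays 48 mm wide at y = +52, 0, -52 mm, open front, back and top. Base 6 mm; lips 16 mm high, 74 mm apart inside. Outer bays hold cartons up to 104 mm high. The carton fits on end, 40 mm thickness along y, 61 mm width along x.
- bay (a point): Middle of the floor of the rack's empty middle bay, 6 mm over the worktop; axes as the rack's.
- neighbour_a: Bystander: carton 53 x 88 x 26 mm standing on end in the rack's bay at y = +52 mm. Origin: middle of one 53 x 88 face.
- neighbour_b: Bystander: carton 56 x 98 x 24 mm standing on end in the rack's bay at y = -52 mm. Origin: middle of one 56 x 98 face.
- stamp: Bystander: wooden rubber stamp, 40 mm round, 60 mm tall, standing on the worktop; origin at its foot.
- thermo: Bystander: white thermometer case, 24 x 132 x 16 mm, lying on the worktop; origin at its underside.

How it is judged:
On the way, in this order (a step that is already met when the one before it is completed fails the run):
1. the latch knob is turned a quarter turn (value of joint latch_knob above 1.3 rad), for 0.1 s.
2. the lid stands upright (value of joint case_lid above 1.45 rad), for 0.1 s.
3. the carton stands on the open worktop, outside case and rack, let go (horizontal distance between carton_center and bay above 0.09 m and horizontal distance between carton_center and lock_case above 0.1 m and height (world z) of carton_center below 0.049 m and angle between the y axis of carton and the z axis of rack, either way round below 0.12 rad and contact force between the fingers and carton below 0.1 N and linear speed of carton below 0.02 m/s), for 0.2 s.
At the end, for the whole second after the job is handed in: The carton stands on end (within 0.12 rad) on the floor of the rack's middle bay, its centre within 12 mm of the bay's middle and 40 to 49 mm above the bay's floor, at rest and released; the lid is still open beyond 1.45 rad (horizontal distance between carton_center and bay below 0.012 m and z of carton_center in the frame of bay between 0.04 and 0.049 m and angle between the y axis of carton and the z axis of rack, either way round below 0.12 rad and value of joint case_lid above 1.45 rad and linear speed of carton below 0.02 m/s and contact force between the fingers and carton below 0.1 N); the robot touches nothing.
It fails at once if the carton is dropped or thrown (linear speed of carton above 0.4 m/s and contact force between the fingers and carton below 0.1 N).
It fails at once if a carton in an outer bay is moved more than 30 mm (distance of any of neighbour_a, neighbour_b from where it was at the start of the episode above 0.03 m).
It fails at once if the rubber stamp or the thermometer case is moved more than 30 mm (distance of any of stamp, thermo from where it was at the start of the episode above 0.03 m).
It also fails if it takes over 72 s, if anything falls off the work surface, if the arm or the gripper's body presses on something with over 40 N, if the wrist force passes 120 N, or if a joint passes its speed limit or range.

## Working session

There is one attempt and no reset: what is moved stays moved. The work goes in short steps, Python scripts to look and compute and a tool call to move; the robot and the scene stay as the last step left them, time stands still between calls to the robot, and variables do not carry over. Pictures are saved under pics/ and viewed, at most 10 in all, crops included, and the job is handed in when it is done.

Besides the shell and the picture viewer there is one more tool, called after "Emit:" in YAML: its name, and indented under it one key for each argument. servo_tool: Moves the arm, as the interface text tells. Its arguments: {"type":"object","properties":{"targets":{"type":"array","items":{"type":"array","items":{"type":"number"}}},"grip_force":{"type":"number"}},"required":["targets"]}

```bash
mkdir -p pics; cat > h.py <<'E'
import numpy as np, cv2
from rig import manip, imaging, job
def cam(n):
    c=imaging.read_camera(n); c['R']=cv2.Rodrigues(np.array(c['rvec'],float))[0]; c['t']=np.array(c['tvec'],float).ravel()
    c['f']=210/np.tan(np.radians(c['fov_y'])/2); return c
def pts(c):
    v,u=np.mgrid[0:420,0:560]; z=c['range_z']
    P=np.stack([(u-c['cx'])/c['f']*z,(v-c['cy'])/c['f']*z,z],-1)
    W=(P-c['t'])@c['R']; W[z<=0]=np.nan; return W
def save(c,n): cv2.imwrite('pics/'+n+'.png',c['img'][:,:,::-1])
E
python3 - <<'E'
from h import *
s=manip.get_state(); print({k:np.round(v,3).tolist() for k,v in s.items()})
C={n:cam(n) for n in('top','scene')}
for n,c in C.items():
    print(n,c['fov_y'],(-c['R'].T@c['t']).round(3),c['R'][2].round(3)); np.savez(n,W=pts(c),img=c['img'])
cv2.imwrite('pics/a.png',cv2.resize(np.hstack([C['top']['img'],C['scene']['img']])[:,:,::-1],(800,300)))
save(C['top'],'top0')
E
```

```text
{'clock': 0.0, 'joint_pos': [0.966, 0.343, 1.525, -0.0, 1.275, -0.146], 'dq': [0.001, 0.0, 0.002, -0.002, 0.0, -0.001], 'effort': [-0.0, -43.368, -24.601, -0.0, 0.008, 0.0], 'tool_pos': [0.232, 0.47, 0.231], 'tcp_rot': [[-0.897, 0.443, -0.001], [0.443, 0.897, -0.001], [0.0, -0.002, -1.0]], 'ft_force': [-0.134, -0.398, -1.45], 'moment': [0.052, -0.044, -0.013], 'grasp_force': 0.0, 'width': 0.999}
top 53.00740407864238 [0.349 0.077 1.146] [ 0.197 -0.003 -0.98 ]
scene 46.992206560200984 [-0.58   0.696  0.923] [ 0.742 -0.406 -0.533]
```

View pics/a.png

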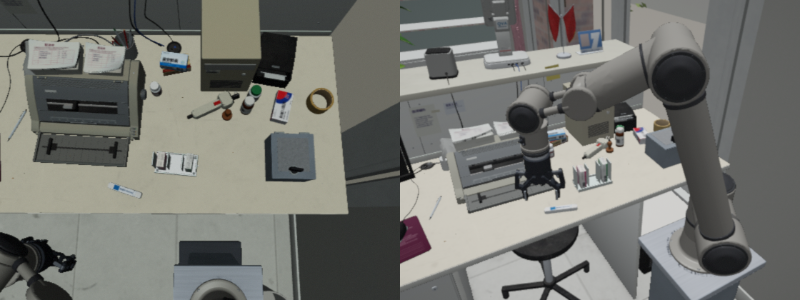

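View pics/top0.png

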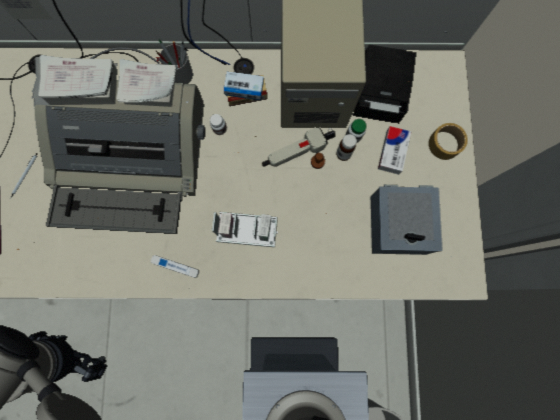

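The top view shows the case around (405,219) with its black knob at (413,238), the rack at (246,228), the thermometer case at (175,266) and the stamp at (318,159). The carton is inside the closed case.

```bash
python3 - <<'E'
from h import *
d=np.load('top.npz'); W=d['W']; I=d['img'].astype(int)
v,u=np.mgrid[0:420,0:560]
def box(a,b,c,e): return (u>=a)&(u<c)&(v>=b)&(v<e)
def rect(m,n):
    p=W[m][:,:2].astype(np.float32); r=cv2.minAreaRect(p); print(n,m.sum(),np.round(r[0],4),np.round(r[1],4),round(r[2],2),'z',np.nanmedian(W[m][:,2]).round(4),'z99',np.nanpercentile(W[m][:,2],99).round(4)); return r
b=box(360,175,455,265)
lid=b&(abs(W[...,2]-.11)<.006); r=rect(lid,'lid'); print(cv2.boxPoints(r).round(3).tolist())
k=b&(W[...,2]>.125); rect(k,'knob hi')
top=np.nanmax(W[k][:,2]); print(top)
bar=b&(W[...,2]>.137); rect(bar,'bar')
b=box(205,200,290,255)
for lo,hi in((.004,.009),(.014,.02),(.08,.094),(.095,.103),(.1,.12)): 
    m=b&(W[...,2]>lo)&(W[...,2]<hi)
    if m.sum()>4: r=rect(m,f'rack {lo}'); print(cv2.boxPoints(r).round(3).tolist())
rect(b&(W[...,2]>.004),'rack all')
m=box(140,245,210,285)&(W[...,2]>.008)&(W[...,2]<.03);rect(m,'thermo')
m=box(305,145,330,172)&(W[...,2]>.03);rect(m,'stamp')
print('table edge',W[290,100:480:60].round(3).tolist(),[W[y,330].round(3).tolist() for y in(285,292,296,300,304)])
I=d['img']
cv2.imwrite('pics/b.png',np.hstack([cv2.resize(I[195:260,200:300],(400,260),interpolation=2),cv2.resize(I[175:262,360:460],(400,348),interpolation=2)[:260]])[:,:,::-1])
cv2.imwrite('pics/b.png',np.hstack([cv2.resize(I[180:265,200:300],(400,340),interpolation=2),cv2.resize(I[180:265,360:460],(400,340),interpolation=2)])[:,:,::-1])
E
```

```text
lid 3757 [ 0.5388 -0.2603] [0.1531 0.168 ] 89.22 z 0.1098 z99 0.1145
[[0.45399999618530273, -0.335999995470047], [0.621999979019165, -0.33799999952316284], [0.6240000128746033, -0.1850000023841858], [0.4560000002384186, -0.18299999833106995]]
knob hi 105 [ 0.485  -0.2591] [0.0441 0.0107] 81.98 z 0.145 z99 0.15
0.15035972983145085
bar 86 [ 0.485  -0.2591] [0.0441 0.0107] 82.12 z 0.1456 z99 0.15
rack 0.004 609 [0.5279 0.1551] [0.2315 0.1463] 89.06 z 0.0059 z99 0.0088
[[0.453000009059906, 0.04100000113248825], [0.5989999771118164, 0.03799999877810478], [0.6029999852180481, 0.27000001072883606], [0.4569999873638153, 0.2720000147819519]]
rack 0.014 123 [0.5207 0.1556] [0.1579 0.0816] 84.82 z 0.0161 z99 0.0197
[[0.4729999899864197, 0.08100000023841858], [0.5540000200271606, 0.0729999989271164], [0.5680000185966492, 0.23100000619888306], [0.4869999885559082, 0.23800000548362732]]
rack 0.08 209 [0.5172 0.1544] [0.1575 0.0522] 83.12 z 0.0916 z99 0.094
[[0.4819999933242798, 0.07900000363588333], [0.5339999794960022, 0.0729999989271164], [0.5529999732971191, 0.2290000021457672], [0.500999987125
[... 303 characters left out ...]
z 0.1028 z99 0.107
[[0.4869999885559082, 0.07900000363588333], [0.5410000085830688, 0.0729999989271164], [0.5590000152587891, 0.23100000619888306], [0.5049999952316284, 0.2370000034570694]]
rack all 1753 [0.5279 0.1551] [0.2315 0.1463] 89.06 z 0.0266 z99 0.1054
thermo 413 [0.4197 0.3466] [0.1308 0.0224] 72.14 z 0.0146 z99 0.0198
stamp 94 [ 0.7288 -0.0391] [0.0527 0.0309] 0.92 z 0.0509 z99 0.0594
table edge [[0.356, 0.547, -0.005], [0.357, 0.386, -0.003], [0.357, 0.225, -0.001], [0.358, 0.064, -0.001], [0.359, -0.096, 0.001], [0.359, -0.256, 0.0], [0.36, -0.418, -0.002]] [[0.372, -0.069, 0.002], [0.353, -0.069, -0.001], [0.343, -0.069, 0.002], [0.321, -0.163, -0.742], [0.304, -0.164, -0.753]]
```

View pics/b.png

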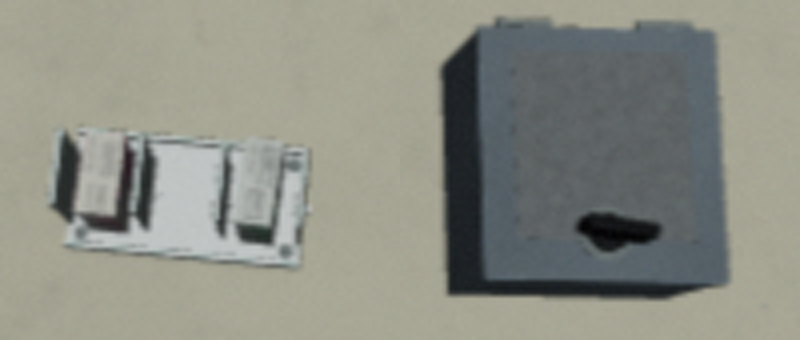

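The crops confirm the rack's middle bay is free, the hinges are on the far side, and the bar is turned about 8°. The knob is at (0.485, −0.259), 131 mm before the hinge (x ≈ 0.616), which matches the given size.

Emit:
servo_tool:
  targets:
    - [-1,-4,-2.9,0,0,0,0.14]
    - [-1,-8,-5.8,0,0,0,0.28]
    - [-1,-12,-8.7,0,0,0,0.42]
    - [-1,-16,-11.5,0,0,0,0.56]
    - [-1,-20,-14.4,0,0,0,0.7]
    - [-1,-24,-17.3,0,0,0,0.84]
    - [-1,-28,-20.2,0,0,0,0.98]
    - [-1,-32.4,-23.1,0,0,0,1.12]

```text
clock: 0.9
tool_pos: [0.4195, 0.1205, 0.2312]
tcp_rot: [[0.014, 1.0, -0.0], [1.0, -0.014, 0.0], [0.0, -0.0, -1.0]]
ft_force: [0.1, 0.7, -0.1]
width: 1.001
grasp_force: 0.0
```

```bash
cat >> h.py <<'E'
def go(p,yaw_y,tilt=0):
    """shift(cm)/rotvec to a pose: tool down, tool y at yaw_y deg; tilt about world y"""
    from scipy.spatial.transform import Rotation as Ro
    s=manip.get_state(); R=np.array(s['tcp_rot']); a=np.radians(yaw_y)
    y=np.array([np.cos(a),np.sin(a),0]); z=np.array([0,0,-1.]); T=np.c_[np.cross(y,z),y,z]
    T=Ro.from_euler('y',tilt,degrees=True).as_matrix()@T
    print(np.round(s['clock'],2),np.round(s['tool_pos'],4),'q',np.round(s['joint_pos'],2),'-> shift',np.round(R.T@(np.array(p)-s['tool_pos'])*100,2),'rot',np.round(Ro.from_matrix(R.T@T).as_rotvec(),3))
E
python3 -c "
from h import *
go([.485,-.259,.19],-8)"
```

```text
0.9 [0.4195 0.1205 0.2312] q [0.1  0.18 1.75 0.   1.21 0.12] -> shift [-37.86   7.07   4.12] rot [-0.    -0.     0.126]
```

Emit:
servo_tool:
  targets:
    - [-1,-4.8,0.9,0.4,0,0,0.03]
    - [-1,-9.6,1.8,0.8,0,0,0.06]
    - [-1,-14.4,2.7,1.2,0,0,0.09]
    - [-1,-19.2,3.6,2,0,0,0.126]
    - [-1,-24,4.5,2.6,0,0,0.126]
    - [-1,-28.8,5.4,3.2,0,0,0.126]
    - [-1,-33.5,6.3,3.8,0,0,0.126]
    - [-1,-37.9,7.1,4.1,0,0,0.126]

```text
clock: 1.7
tool_pos: [0.4869, -0.2592, 0.1893]
tcp_rot: [[0.134, 0.991, -0.001], [0.991, -0.134, 0.001], [0.001, -0.001, -1.0]]
ft_force: [0.9, -0.1, 1.0]
width: 1.002
grasp_force: 0.0
```

```bash
python3 - <<'E'
from h import *
go([.485,-.259,.123],-8)
c=cam('wrist'); W=pts(c); save(c,'w0')
k=(W[...,2]>.137)&(W[...,2]<.153)&(abs(W[...,0]-.485)<.05)&(abs(W[...,1]+.259)<.05)
r=cv2.minAreaRect(W[k][:,:2].astype(np.float32)); print(k.sum(),r,np.nanmedian(W[k][:,2]))
l=(abs(W[...,2]-.11)<.005); print(np.nanmin(W[l],0),np.nanmax(W[l],0),np.median(W[l][:,2]))
E
```

```text
1.7 [ 0.4869 -0.2592  0.1893] q [-0.63  0.43  1.51  0.    1.2  -0.49] -> shift [-0.01 -0.18  6.63] rot [-0.001 -0.001  0.005]
1187 ((0.48492974042892456, -0.25922271609306335), (0.04342133179306984, 0.009990382008254528), 80.93761444091797) 0.14646368444545996
[ 0.45388687 -0.33751394  0.10503975] [ 0.62346853 -0.18350913  0.11476669] 0.11054812603042198
```

View pics/w0.png

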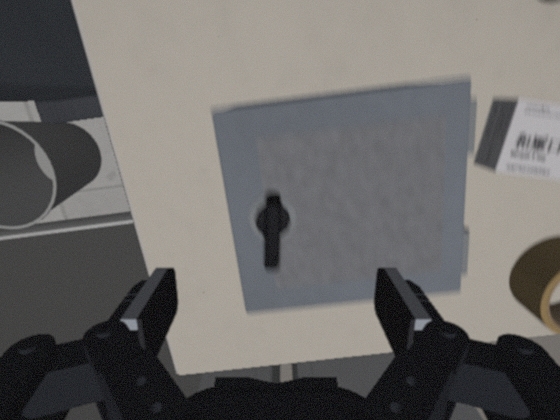

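The wrist view shows the bar from (273,193) to (271,268), between the fingers. Its centre (0.485, −0.259), top height 0.146 and 43×10 mm size match the description. Next I descend and grip it.

Emit:
servo_tool:
  targets:
    - [-1,0,-0.2,1.5,0,0,0.02]
    - [-1,0,-0.2,3,0,0,0.02]
    - [-1,0,-0.2,4.5,0,0,0.02]
    - [-1,0,-0.2,6,0,0,0.02]
    - [-1,0,-0.2,6.6,0,0,0.02]
    - [0,0,-0.2,6.6,0,0,0.02]
    - [1,0,-0.2,6.6,0,0,0.02]
    - [1,0,-0.2,6.6,0,0,0.02]
  grip_force: 30

```text
clock: 2.55
tool_pos: [0.4857, -0.257, 0.1251]
tcp_rot: [[0.153, 0.988, 0.001], [0.988, -0.153, -0.001], [-0.001, 0.001, -1.0]]
ft_force: [0.1, 0.3, -0.2]
width: 0.512
grasp_force: 0.0
```

Emit:
servo_tool:
  targets:
    - [1,0,0,0,0,0,0]
    - [1,0,0,0,0,0,0]
    - [1,0,0,0,0,0,0.1]
    - [1,0,0,0,0,0,0.2]
    - [1,0,0,0,0,0,0.3]
    - [1,0,0,0,0,0,0.4]
    - [1,0,0,0,0,0,0.5]
    - [1,0,0,0,0,0,0.6]

```text
clock: 3.35
tool_pos: [0.4855, -0.2573, 0.1249]
tcp_rot: [[0.687, 0.726, 0.001], [0.726, -0.687, -0.001], [-0.0, 0.001, -1.0]]
ft_force: [0.3, -1.4, 1.6]
width: 0.111
grasp_force: 33.7
```

Emit:
servo_tool:
  targets:
    - [1,0,0,0,0,0,0.1]
    - [1,0,0,0,0,0,0.2]
    - [1,0,0,0,0,0,0.3]
    - [1,0,0,0,0,0,0.4]
    - [1,0,0,0,0,0,0.5]
    - [1,0,0,0,0,0,0.6]
    - [1,0,0,0,0,0,0.7]
    - [1,0,0,0,0,0,0.78]

```text
clock: 4.15
tool_pos: [0.4861, -0.2588, 0.1249]
tcp_rot: [[0.999, 0.033, 0.002], [0.033, -0.999, -0.004], [0.002, 0.004, -1.0]]
ft_force: [1.2, -6.9, -1.1]
width: 0.108
grasp_force: 33.3
```

Emit:
servo_tool:
  targets:
    - [1,0,0,0,0,0,0.01]
    - [1,0,0,0,0,0,0.01]
    - [1,0,0,0,0,0,0.01]
    - [1,0,0,0,0,0,0.01]
    - [1,0,0,0,0,0,0.01]
    - [1,0,0,0,0,0,0.01]
    - [1,0,0,0,0,0,0.01]
    - [1,0,0,0,0,0,0.01]

```text
clock: 4.95
tool_pos: [0.4861, -0.2588, 0.1249]
tcp_rot: [[1.0, 0.027, 0.002], [0.027, -1.0, -0.004], [0.002, 0.004, -1.0]]
ft_force: [1.6, -6.4, -1.7]
width: 0.112
grasp_force: 33.4
```

```bash
python3 - <<'E'
from h import *
s=manip.get_state(); R=np.array(s['tcp_rot']); p=np.array(s['tool_pos']); print(s['moment'],s['ft_force'])
g0=p+R[:,2]*-.019; a=.616-g0[0]; h=g0[2]-.104
for th in range(0,104,4):
    t=np.radians(th); g=np.array([.616-a*np.cos(t)+h*np.sin(t),g0[1],.104+a*np.sin(t)+h*np.cos(t)])
    print(th,np.round(R.T@(g-g0)*100,1).tolist())
E
```

```text
[-1.10095147 -0.1751866   0.14244039] [ 1.58919635 -6.44194711 -1.73438547]
0 [0.0, 0.0, 0.0]
4 [0.3, 0.0, -0.9]
8 [0.7, 0.0, -1.8]
12 [1.1, 0.0, -2.6]
16 [1.6, 0.1, -3.4]
20 [2.2, 0.1, -4.2]
24 [2.8, 0.1, -4.9]
28 [3.4, 0.1, -5.6]
32 [4.1, 0.1, -6.3]
36 [4.8, 0.2, -6.9]
40 [5.6, 0.2, -7.4]
44 [6.4, 0.2, -7.9]
48 [7.3, 0.2, -8.3]
52 [8.2, 0.3, -8.7]
56 [9.1, 0.3, -9.0]
60 [10.0, 0.3, -9.2]
64 [10.9, 0.3, -9.4]
68 [11.8, 0.4, -9.5]
72 [12.8, 0.4, -9.6]
76 [13.7, 0.4, -9.6]
80 [14.7, 0.4, -9.5]
84 [15.6, 0.5, -9.3]
88 [16.5, 0.5, -9.1]
92 [17.5, 0.5, -8.8]
96 [18.3, 0.5, -8.5]
100 [19.2, 0.6, -8.1]
```

Emit:
servo_tool:
  targets:
    - [1,0.3,0,-0.9,0,0,0]
    - [1,0.7,0,-1.8,0,0,0]
    - [1,1.1,0,-2.6,0,0,0]
    - [1,1.6,0.1,-3.4,0,0,0]
    - [1,2.2,0.1,-4.2,0,0,0]
    - [1,2.8,0.1,-4.9,0,0,0]
    - [1,3.4,0.1,-5.6,0,0,0]
    - [1,4.1,0.2,-6.3,0,0,0]

```text
clock: 5.75
tool_pos: [0.5243, -0.259, 0.1865]
tcp_rot: [[1.0, 0.026, -0.005], [0.026, -1.0, -0.001], [-0.005, 0.001, -1.0]]
ft_force: [-5.0, -5.2, -5.0]
width: 0.109
grasp_force: 32.0
```

```bash
python3 - <<'E'
from h import *
s=manip.get_state(); print(s['moment'],s['ft_force'],s['tool_pos'],s['joint_pos'])
W=pts(cam('top')); W2=W[170:265,360:465].reshape(-1,3); 
m=(W2[:,2]>.12)&(abs(W2[:,1]+.26)<.072)&(W2[:,0]<.63)&((W2[:,1]>-.195)|(W2[:,1]<-.32))
q=W2[m]; print(len(q), q[:8].round(3).tolist()); 
if len(q)>5: f=np.polyfit(q[:,0],q[:,2],1); print(f,np.degrees(np.arctan(-f[0])))
E
```

```text
[-0.49014039  1.02899712  0.19352242] [-4.98708771 -5.23996308 -4.96026523] [ 0.52430398 -0.25898417  0.18646584] [-0.58789251  0.49026405  1.41785513 -0.00378129  1.23746987  0.95777203]
305 [[0.546, -0.19, 0.491], [0.544, -0.19, 0.497], [0.543, -0.19, 0.501], [0.542, -0.189, 0.506], [0.541, -0.191, 0.506], [0.541, -0.191, 0.509], [0.539, -0.191, 0.513], [0.539, -0.192, 0.515]]
[-1.71800905  1.27471333] 59.79763701376445
```

Emit:
servo_tool:
  targets:
    - [1,0.7,0,-0.6,0,0,0]
    - [1,1.5,0.1,-1.1,0,0,0]
    - [1,2.3,0.1,-1.6,0,0,0]
    - [1,3.2,0.1,-2.0,0,0,0]
    - [1,4.1,0.2,-2.4,0,0,0]
    - [1,5.0,0.2,-2.7,0,0,0]
    - [1,5.9,0.2,-2.9,0,0,0]
    - [1,6.8,0.2,-3.1,0,0,0]

```text
clock: 6.6
tool_pos: [0.5926, -0.2597, 0.2186]
tcp_rot: [[1.0, 0.026, -0.004], [0.026, -1.0, -0.002], [-0.004, 0.002, -1.0]]
ft_force: [-7.0, -5.8, 1.5]
width: 0.106
grasp_force: 34.5
```

```bash
python3 - <<'E'
from h import *
s=manip.get_state(); print(s['moment'],s['ft_force'],s['tool_pos'],s['joint_pos'])
c=cam('scene'); I=c['img'][120:330,280:560]; cv2.imwrite('pics/s1.png',cv2.resize(I,(784,588))[:,:,::-1])
E
```

```text
[-0.55410414  1.35299988  0.19374655] [-6.95454316 -5.75669047  1.45692996] [ 0.59259559 -0.25967291  0.21856313] [-0.52943396  0.58203679  1.16871428 -0.00400066  1.39341801  1.01635809]
```

View pics/s1.png

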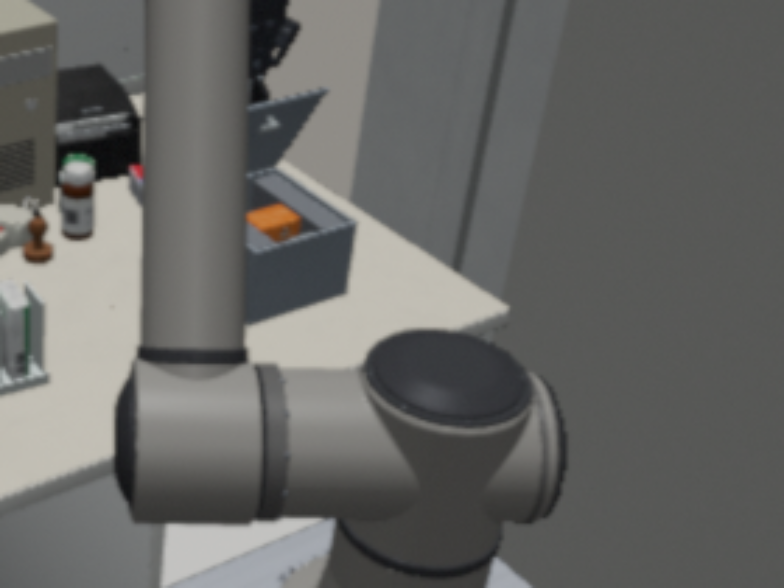

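The view shows the lid's underside raised to about 60° around (290,130), and the orange carton inside at (275,222). I carry on along the arc.

Emit:
servo_tool:
  targets:
    - [1,0.9,0,-0.1,0,0,0]
    - [1,1.9,0.1,-0.2,0,0,0]
    - [1,2.8,0.1,-0.2,0,0,0]
    - [1,3.8,0.1,-0.1,0,0,0]
    - [1,4.7,0.2,0.1,0,0,0]
    - [1,5.6,0.2,0.3,0,0,0]
    - [1,6.6,0.2,0.6,0,0,0]
    - [1,7.4,0.2,0.9,0,0,0]

```text
clock: 7.45
tool_pos: [0.6681, -0.2608, 0.211]
tcp_rot: [[1.0, 0.025, 0.001], [0.025, -1.0, -0.004], [0.001, 0.005, -1.0]]
ft_force: [-2.0, -9.9, 6.4]
width: 0.11
grasp_force: 35.7
```

Emit:
servo_tool:
  targets:
    - [1,0,0,0,0,0,0]
    - [1,0,0,0,0,0,0]
    - [0.3,0,0,0,0,0,0]
    - [0.3,0,0,0,0,0,0]
    - [0.3,0,0,0,0,0,0]
    - [0.3,0,0,-1,0,0,0]
    - [0.3,0,0,-4,0,0,0]
    - [0.3,0,0,-8,0,0,0]

```text
clock: 8.25
tool_pos: [0.6677, -0.2573, 0.2887]
tcp_rot: [[1.0, 0.027, -0.004], [0.027, -1.0, 0.002], [-0.004, -0.002, -1.0]]
ft_force: [1.2, -0.7, 0.3]
width: 0.351
grasp_force: 0.0
```

Emit:
servo_tool:
  targets:
    - [0.3,0,0,-4,0,0,0]
    - [0.3,-2,0,-6,0,0,-0.14]
    - [0.3,-6,0,-6,0,0,-0.28]
    - [0.3,-10,0,-6,0,0,-0.42]
    - [0.3,-14,0,-6,0,0,-0.56]
    - [0.3,-16,0,-5,0,0,-0.7]
    - [0.3,-16,0,-4,0,0,-0.84]
    - [0.3,-16,0,-3,0,0,-0.98]

```text
clock: 9.05
tool_pos: [0.5079, -0.2621, 0.3207]
tcp_rot: [[0.53, 0.848, 0.002], [0.848, -0.53, -0.001], [0.0, 0.002, -1.0]]
ft_force: [0.6, -0.3, -0.3]
width: 0.35
grasp_force: 0.0
```

Emit:
servo_tool:
  targets:
    - [0,0,0,1,0,0,-0.14]
    - [-0.2,0,0,2,0,0,-0.28]
    - [-0.4,0,0,3,0,0,-0.42]
    - [-0.4,0,0,4,0,0,-0.54]
    - [-0.4,0,0,5,0,0,-0.54]
    - [-0.4,0,0,6,0,0,-0.54]
    - [-0.4,0,0,7,0,0,-0.54]
    - [-0.4,0,0,7,0,0,-0.54]

```text
clock: 9.85
tool_pos: [0.5079, -0.2618, 0.2477]
tcp_rot: [[0.025, 1.0, -0.002], [1.0, -0.025, 0.002], [0.002, -0.002, -1.0]]
ft_force: [-0.2, 0.2, -0.7]
width: 0.698
grasp_force: 0.0
```

```bash
python3 - <<'E'
from h import *
s=manip.get_state(); print(s['width'])
c=cam('wrist'); W=pts(c); save(c,'w1'); z=W[...,2]
hsv=cv2.cvtColor(c['img'],cv2.COLOR_RGB2HSV)
o=(hsv[...,0]<22)&(hsv[...,1]>130)&(hsv[...,2]>60)
m=o&(abs(z-.096)<.008)
print(o.sum(),m.sum(),np.nanmedian(z[m]))
r=cv2.minAreaRect(W[m][:,:2].astype(np.float32));print(r)
l=(abs(W[...,2]-.104)<.003)&(W[...,0]>.44)&(W[...,0]<.63); print(np.nanpercentile(W[l],[.5,99.5],axis=0))
W=pts(cam('top')); q=W[150:265,360:465].reshape(-1,3); q=q[(q[:,2]>.13)&(q[:,2]<.28)&(q[:,0]>.56)&(q[:,0]<.68)]
print('lid',len(q),np.nanpercentile(q,[2,50,98],axis=0).round(3)); 
go([r[0][0],r[0][1],.052],-1)
E
```

```text
0.6977343509461869
2819 2757 0.09568363980505351
((0.5259382128715515, -0.2596381902694702), (0.06063404679298401, 0.039200764149427414), 88.80084991455078)
[[ 0.45589796 -0.33558332  0.10109736]
 [ 0.61672667 -0.18507189  0.1068503 ]]
lid 1322 [[ 0.607 -0.324  0.134]
 [ 0.619 -0.256  0.227]
 [ 0.656 -0.186  0.266]]
9.95 [ 0.5085 -0.2622  0.2493] q [-0.61  0.42  1.36  0.    1.37 -0.59] -> shift [ 0.3   1.74 19.73] rot [-0.    -0.    -0.007]
```

View pics/w1.png

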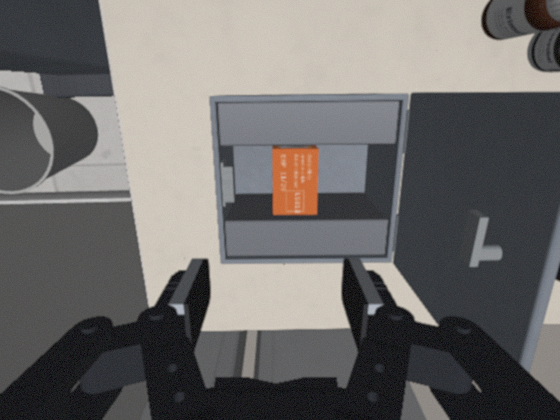

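The wrist view shows the orange carton top at (295,180) in the open case, with the lid upright on the right. The carton measures 61×39 mm with its top at z = 0.096, as specified. Next I descend with the fingers partly open.

Emit:
servo_tool:
  targets:
    - [-0.4,0.1,0.9,3,0,0,-0.007]
    - [-0.4,0.3,1.74,7,0,0,-0.007]
    - [-0.4,0.3,1.74,11,0,0,-0.007]
    - [-0.4,0.3,1.74,13,0,0,-0.007]
    - [-0.4,0.3,1.74,15,0,0,-0.007]
    - [-0.4,0.3,1.74,17,0,0,-0.007]
    - [-0.4,0.3,1.74,18.5,0,0,-0.007]
    - [-0.4,0.3,1.74,19.4,0,0,-0.007]

```text
clock: 10.75
tool_pos: [0.5259, -0.2596, 0.0545]
tcp_rot: [[0.017, 1.0, -0.0], [1.0, -0.017, 0.0], [0.0, -0.0, -1.0]]
ft_force: [-0.7, 0.5, -0.6]
width: 0.698
grasp_force: 0.0
```

Emit:
servo_tool:
  targets:
    - [-0.2,0,0,0,0,0,0]
    - [0,0,0,0,0,0,0]
    - [0.2,0,0,0,0,0,0]
    - [0.4,0,0,0,0,0,0]
    - [0.6,0,0,0,0,0,0]
    - [0.6,0,0,0,0,0,0]
    - [0.6,0,0,0,0,0,0]
    - [0.6,0,0,0,0,0,0]
  grip_force: 25

```text
clock: 11.55
tool_pos: [0.5264, -0.26, 0.0562]
tcp_rot: [[0.017, 1.0, 0.002], [1.0, -0.017, -0.001], [-0.001, 0.002, -1.0]]
ft_force: [0.2, 0.1, 5.6]
width: 0.467
grasp_force: 31.1
```

Emit:
servo_tool:
  targets:
    - [0.6,0,0,-0.5,0,0,0]
    - [0.6,0,0,-2,0,0,0]
    - [0.6,0,0,-4,0,0,0]
    - [0.6,0,0,-6.5,0,0,0]
    - [0.6,0,0,-9,0,0,0]
    - [0.6,0,0,-11.5,0,0,0]
    - [0.6,0,0,-14,0,0,0]
    - [0.6,0,0,-15.5,0,0,0]

```text
clock: 12.35
tool_pos: [0.5262, -0.2597, 0.2123]
tcp_rot: [[0.017, 1.0, 0.002], [1.0, -0.017, -0.001], [-0.001, 0.002, -1.0]]
ft_force: [-0.4, 0.3, 0.4]
width: 0.464
grasp_force: 30.4
```

Emit:
servo_tool:
  targets:
    - [0.6,2,0,0,0,0,0]
    - [0.6,5,-0.5,0,0,0,0.1]
    - [0.6,8,-1,0,0,0,0.24]
    - [0.6,11.5,-1.5,0,0,0,0.38]
    - [0.6,15,-2,0,0,0,0.52]
    - [0.6,18.5,-2.5,0,0,0,0.66]
    - [0.6,21.5,-2.5,0,0,0,0.8]
    - [0.6,23,-2.5,0,0,0,0.94]

```text
clock: 13.15
tool_pos: [0.5034, -0.0258, 0.2094]
tcp_rot: [[0.819, 0.573, -0.002], [0.573, -0.819, 0.001], [-0.001, -0.002, -1.0]]
ft_force: [-0.5, 0.3, -1.7]
width: 0.464
grasp_force: 30.5
```

```bash
python3 - <<'E'
from h import *
s=manip.get_state(); print(s['width'],s['grasp_force'])
go([.5,-.03,.0495+.003],-90)
E
```

```text
0.4642080507033633 30.484617948532104
13.15 [ 0.5034 -0.0258  0.2094] q [-0.2   0.32  1.61  0.    1.21  0.76] -> shift [-0.5   0.19 15.69] rot [-0.002  0.002  0.61 ]
```

Emit:
servo_tool:
  targets:
    - [0.6,-0.2,0,2,0,0,0.14]
    - [0.6,-0.4,0.1,5,0,0,0.28]
    - [0.6,-0.5,0.2,8,0,0,0.42]
    - [0.6,-0.5,0.2,10.5,0,0,0.54]
    - [0.6,-0.5,0.2,12.5,0,0,0.61]
    - [0.6,-0.5,0.2,14,0,0,0.61]
    - [0.6,-0.5,0.2,15,0,0,0.61]
    - [0.6,-0.5,0.2,15.5,0,0,0.61]

```text
clock: 13.95
tool_pos: [0.5009, -0.033, 0.0541]
tcp_rot: [[1.0, 0.004, -0.002], [0.004, -1.0, 0.001], [-0.002, -0.001, -1.0]]
ft_force: [-0.6, -1.2, -0.6]
width: 0.462
grasp_force: 30.5
```

Emit:
servo_tool:
  targets:
    - [0.6,0,0,0.1,0,0,0]
    - [0.6,0,0,0.2,0,0,0]
    - [0.6,0,0,0.3,0,0,0]
    - [0.6,0,0,0.35,0,0,0]
    - [0.6,0,0,0.4,0,0,0]
    - [0.6,0,0,0.4,0,0,0]
    - [0.6,0,0,0.4,0,0,0]
    - [0.6,0,0,0.4,0,0,0]

```text
clock: 14.75
tool_pos: [0.502, -0.0337, 0.0514]
tcp_rot: [[1.0, 0.004, 0.0], [0.004, -1.0, 0.0], [0.0, -0.0, -1.0]]
ft_force: [-0.6, -0.3, -1.1]
width: 0.464
grasp_force: 30.5
```

Emit:
servo_tool:
  targets:
    - [0.6,0,0,0.05,0,0,0]
    - [0.6,0,0,0.1,0,0,0]
    - [0.6,0,0,0.15,0,0,0]
    - [0.6,0,0,0.2,0,0,0]
    - [0.6,0,0,0.2,0,0,0]
    - [0.6,0,0,0.2,0,0,0]
    - [0.6,0,0,0.2,0,0,0]
    - [0.6,0,0,0.2,0,0,0]

```text
clock: 15.55
tool_pos: [0.502, -0.0337, 0.0502]
tcp_rot: [[1.0, 0.004, 0.001], [0.004, -1.0, -0.0], [0.001, 0.0, -1.0]]
ft_force: [-3.1, 1.3, 9.6]
width: 0.469
grasp_force: 31.3
```

Contact with the worktop (9.6 N up). I open gently, wait, then rise.

Emit:
servo_tool:
  targets:
    - [0.3,0,0,0.1,0,0,0]
    - [0.0,0,0,0.1,0,0,0]
    - [-0.2,0,0,0.1,0,0,0]
    - [-0.4,0,0,0.1,0,0,0]
    - [-0.6,0,0,0.1,0,0,0]
    - [-0.6,0,0,0.1,0,0,0]
    - [-0.6,0,0,0.1,0,0,0]
    - [-0.6,0,0,0.1,0,0,0]

```text
clock: 16.35
tool_pos: [0.5019, -0.0338, 0.0482]
tcp_rot: [[1.0, 0.004, -0.0], [0.004, -1.0, 0.0], [-0.0, -0.0, -1.0]]
ft_force: [0.1, 0.1, -0.2]
width: 0.799
grasp_force: 0.0
```

Emit:
servo_tool:
  targets:
    - [-0.6,0,0,-0.5,0,0,0]
    - [-0.6,0,0,-2,0,0,0]
    - [-0.6,0,0,-5,0,0,0]
    - [-0.6,0,0,-9,0,0,0]
    - [-0.8,0,0,-13,0,0,-0.14]
    - [-1,0,0,-15,0,0,-0.28]
    - [-1,0,0,-15,0,0,-0.42]
    - [-1,0,0,-15,0,0,-0.56]

```text
clock: 17.15
tool_pos: [0.5022, -0.0338, 0.1997]
tcp_rot: [[0.842, 0.539, 0.002], [0.539, -0.842, -0.0], [0.002, 0.002, -1.0]]
ft_force: [0.1, -0.1, -0.9]
width: 0.997
grasp_force: 0.0
```

Emit:
servo_tool:
  targets:
    - [-1,0,0,0,0,0,-0.14]
    - [-1,0,0,0,0,0,-0.28]
    - [-1,0,0,0,0,0,-0.42]
    - [-1,0,0,0,0,0,-0.56]
    - [-1,0,0,0,0,0,-0.7]
    - [-1,0,0,0,0,0,-0.84]
    - [-1,0,0,0,0,0,-0.98]
    - [-1,0,0,0,0,0,-1.01]

```text
clock: 17.95
tool_pos: [0.5018, -0.0337, 0.1987]
tcp_rot: [[-0.007, 1.0, 0.0], [1.0, 0.007, 0.0], [0.0, 0.0, -1.0]]
ft_force: [-0.3, -0.2, 0.3]
width: 1.002
grasp_force: 0.0
```

```bash
python3 - <<'E'
from h import *
s=manip.get_state(); print(s['width'])
c=cam('wrist'); W=pts(c); save(c,'w2'); z=W[...,2]
hsv=cv2.cvtColor(c['img'],cv2.COLOR_RGB2HSV)
o=(hsv[...,0]<22)&(hsv[...,1]>130)&(hsv[...,2]>60)
m=o&(abs(z-.090)<.008)
print(o.sum(),m.sum(),np.nanmedian(z[m]))
r=cv2.minAreaRect(W[m][:,:2].astype(np.float32));print(r)
go([r[0][0],r[0][1],.05],0)
E
```

```text
1.0015167637810825
4492 3643 0.08965836808981069
((0.5043427348136902, -0.03360666707158089), (0.040179964154958725, 0.05888985097408295), 89.99652862548828)
18.0 [ 0.5018 -0.0337  0.1987] q [-0.22  0.33  1.64  0.    1.17 -0.23] -> shift [1.000e-02 2.500e-01 1.487e+01] rot [ 0.    -0.     0.006]
```

View pics/w2.png

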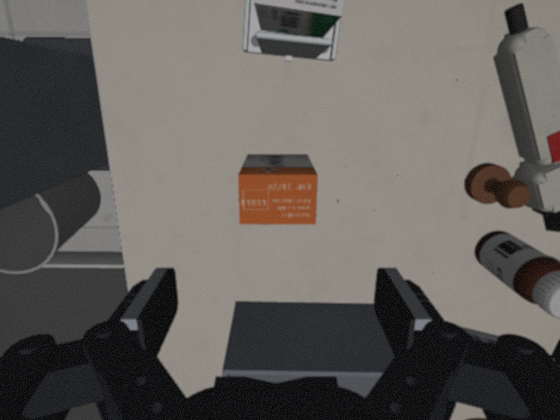

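The wrist view shows the carton standing on the worktop with its orange top at (278,195), upright at z = 0.090 and square to the tool. I take it again, across its wider direction.

Emit:
servo_tool:
  targets:
    - [-1,0,0.25,2,0,0,0.006]
    - [-1,0,0.25,4.5,0,0,0.006]
    - [-1,0,0.25,7,0,0,0.006]
    - [-1,0,0.25,9,0,0,0.006]
    - [-1,0,0.25,11,0,0,0.006]
    - [-1,0,0.25,13,0,0,0.006]
    - [-1,0,0.25,14.2,0,0,0.006]
    - [-1,0,0.25,14.8,0,0,0.006]

```text
clock: 18.8
tool_pos: [0.504, -0.0337, 0.0495]
tcp_rot: [[0.003, 1.0, -0.001], [1.0, -0.003, 0.0], [0.0, -0.001, -1.0]]
ft_force: [0.5, -0.5, -0.4]
width: 1.0
grasp_force: 0.0
```

Emit:
servo_tool:
  targets:
    - [-0.9,0,0,0,0,0,0]
    - [-0.7,0,0,0,0,0,0]
    - [-0.5,0,0,0,0,0,0]
    - [-0.3,0,0,0,0,0,0]
    - [0,0,0,0,0,0,0]
    - [0.2,0,0,0,0,0,0]
    - [0.2,0,0,0,0,0,0]
    - [0.2,0,0,0,0,0,0]

```text
clock: 19.6
tool_pos: [0.5048, -0.0338, 0.0512]
tcp_rot: [[0.003, 1.0, 0.001], [1.0, -0.003, -0.0], [-0.0, 0.001, -1.0]]
ft_force: [-1.8, -0.2, 5.9]
width: 0.713
grasp_force: 27.9
```

Emit:
servo_tool:
  targets:
    - [0.2,0,0,-0.5,0,0,0]
    - [0.2,0,0,-2,0,0,0]
    - [0.2,0,0,-4,0,0,0]
    - [0.2,0,0,-6.5,0,0,0]
    - [0.2,0,0,-9,0,0,0]
    - [0.2,0,0,-12,0,0,0]
    - [0.2,0,0,-15,0,0,0]
    - [0.2,0,0,-17,0,0,0]

```text
clock: 20.4
tool_pos: [0.5048, -0.0338, 0.2227]
tcp_rot: [[0.003, 1.0, 0.003], [1.0, -0.003, -0.0], [-0.0, 0.003, -1.0]]
ft_force: [-0.1, -0.3, -2.0]
width: 0.711
grasp_force: 27.5
```

```bash
python3 - <<'E'
from h import *
s=manip.get_state(); print(s['width'],s['grasp_force'],s['tool_pos'])
for n in('wrist','top'):
    c=cam(n); W=pts(c); z=W[...,2]; I=c['img'].astype(int)
    if n=='wrist': cv2.imwrite('pics/w3.png',c['img'][:,:,::-1])
    near=(abs(W[...,0]-.52)<.08)&(abs(W[...,1]-.155)<.1)&(z>0.003)&(z<.115)
    for nm,m in(('base+lip',near&(z<.021)),('white base',near&(z<.021)&(I.min(-1)>185)),('z>.094',near&(z>.094)),('all',near)):
        if m.sum()>10: print(n,nm,m.sum(),cv2.minAreaRect(W[m][:,:2].astype(np.float32)))
    np.savez('r_'+n,W=W,img=c['img'])
E
```

```text
0.7112451108561683 27.482319474220276 [ 0.50482019 -0.03380068  0.22271652]
wrist base+lip 1413 ((0.5069459080696106, 0.09848196059465408), (0.0526917465031147, 0.11179520189762115), 88.08441925048828)
wrist z>.094 2141 ((0.5164943933486938, 0.08887328952550888), (0.030050378292798996, 0.05593167245388031), 89.57588958740234)
wrist all 5251 ((0.5069459080696106, 0.09848196059465408), (0.0526917465031147, 0.11179520189762115), 88.08441925048828)
top base+lip 982 ((0.5198559165000916, 0.15545541048049927), (0.19954349100589752, 0.15799744427204132), 89.27750396728516)
top white base 592 ((0.520333468914032, 0.15471214056015015), (0.163773313164711, 0.08044929802417755), 84.69795227050781)
top z>.094 404 ((0.5212807059288025, 0.15560299158096313), (0.16006019711494446, 0.05536936596035957), 85.28282165527344)
top all 1879 ((0.5198559165000916, 0.15545541048049927), (0.19954349100589752, 0.15799744427204132), 89.27750396728516)
```

View pics/w3.png

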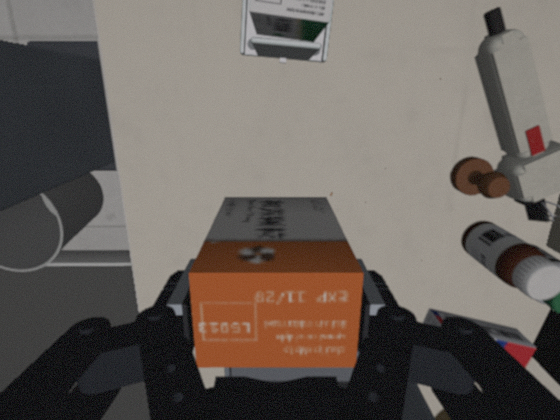

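The wrist view shows the carton held between the pads at (275,300), and the rack at the top edge around (290,30). I move closer to measure the bay exactly.

Emit:
servo_tool:
  targets:
    - [0.2,1,0.2,-0.5,0,0,0.02]
    - [0.2,2.5,0.5,-1,0,0,0.04]
    - [0.2,4,0.8,-1.5,0,0,0.06]
    - [0.2,5.5,1.1,-2,0,0,0.08]
    - [0.2,7,1.4,-2.5,0,0,0.09]
    - [0.2,8.5,1.6,-3,0,0,0.09]
    - [0.2,9.4,1.6,-3,0,0,0.09]
    - [0.2,9.4,1.6,-3,0,0,0.09]

```text
clock: 21.3
tool_pos: [0.5203, 0.0612, 0.2497]
tcp_rot: [[0.091, 0.996, -0.001], [0.996, -0.091, 0.0], [0.0, -0.001, -1.0]]
ft_force: [0.4, 0.0, -0.4]
width: 0.712
grasp_force: 27.5
```

```bash
python3 - <<'E'
from h import *
s=manip.get_state(); print(s['width'],s['grasp_force'],s['tool_pos'])
c=cam('wrist'); W=pts(c); z=W[...,2]; I=c['img'].astype(int)
cv2.imwrite('pics/w4.png',c['img'][:,:,::-1]); np.savez('r4',W=W,img=c['img'])
near=(abs(W[...,0]-.52)<.08)&(abs(W[...,1]-.155)<.1)&(z>0.003)&(z<.115)
for nm,m in(('lip',near&(abs(z-.016)<.003)),('floor',near&(abs(z-.006)<.003)&(I.min(-1)>120)),('div top',near&(abs(z-.1)<.0025))):
    if m.sum()>10: r=cv2.minAreaRect(W[m][:,:2].astype(np.float32)); print(nm,m.sum(),r)
# divider tops in rack frame
a=np.radians(-5.2); ex=np.array([np.cos(a),np.sin(a)]); ey=np.array([-ex[1],ex[0]])
m=near&(z>.0955)&(z<.112); q=W[m]; d=q[:,:2]-[.5205,.155]; X=d@ex; Y=d@ey
for lo in range(-90,90,4):
    k=(Y*1000>=lo)&(Y*1000<lo+4)
    if k.sum()>5: print(lo,k.sum(),np.percentile(X[k],[3,97]).round(4),np.median(q[k,2]).round(4))
E
```

```text
0.7116052303878845 27.504253685474396 [0.52034866 0.06122248 0.24971071]
lip 1238 ((0.5203666090965271, 0.15066421031951904), (0.14908857643604279, 0.08223069459199905), 84.88589477539062)
floor 4634 ((0.5338127017021179, 0.1501142382621765), (0.15144741535186768, 0.10120455920696259), 85.0833511352539)
div top 1021 ((0.5189072489738464, 0.1293075978755951), (0.107695572078228, 0.05445332080125809), 85.15398406982422)
-82 64 [-0.0226  0.0229] 0.0998
-78 217 [-0.0224  0.0233] 0.0993
-66 24 [0.0036 0.0275] 0.104
-62 277 [-0.0244  0.0267] 0.1038
-58 317 [-0.025  0.027] 0.1039
-54 328 [-0.0246  0.0266] 0.1038
-50 330 [-0.0245  0.0272] 0.1037
-46 332 [-0.0243  0.0273] 0.1035
-42 327 [-0.0242  0.0271] 0.1035
-38 41 [-0.0253 -0.0004] 0.1014
-30 117 [-0.0221  0.0226] 0.0995
-26 186 [-0.0225  0.0233] 0.0999
22 191 [-0.0228  0.0231] 0.0996
26 191 [-0.0227  0.0231] 0.0999
42 7 [-0.0158  0.0206] 0.0956
```

View pics/w4.png

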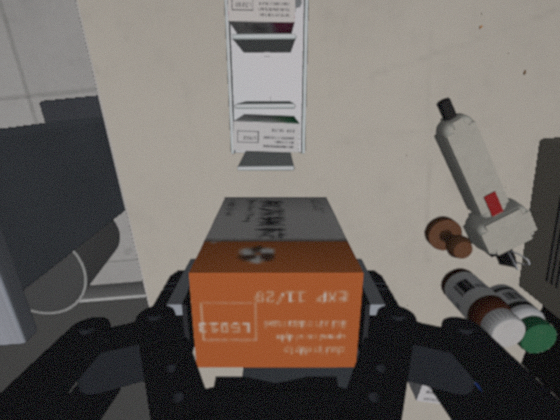

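The view shows the empty bay at (268,75) between the divider tops at (264,37) and (264,105). I refine the divider centres and check the carton's pose in the grip.

```bash
python3 - <<'E'
from h import *
d=np.load('r4.npz'); W=d['W']; I=d['img']; z=W[...,2]
ang=-4.9; a=np.radians(ang); ex=np.array([np.cos(a),np.sin(a)]); ey=np.array([-ex[1],ex[0]]); c0=np.array([.5205,.155])
m=(z>.0955)&(z<.112)&(abs(W[...,0]-.52)<.06)&(abs(W[...,1]-.155)<.1); q=W[m]; D=q[:,:2]-c0; X=D@ex; Y=D@ey
for lo,hi in((-.034,-.018),(.018,.034)):
    k=(Y>lo)&(Y<hi); f=np.polyfit(X[k],Y[k],1); print('div Y',np.percentile(Y[k],[2,50,98]).round(4),'slope deg',np.degrees(f[0]).round(2),'X',np.percentile(X[k],[1,99]).round(4))
hsv=cv2.cvtColor(I,cv2.COLOR_RGB2HSV); o=(hsv[...,0]<22)&(hsv[...,1]>130)&(W[...,1]<.1)&(abs(W[...,0]-.52)<.05)
t=o&(abs(z-np.nanmedian(z[o]))<.006); print('carton top',np.nanmedian(z[t]),cv2.minAreaRect(W[t][:,:2].astype(np.float32)))
E
```

```text
div Y [-0.0275 -0.0257 -0.024 ] slope deg -0.07 X [-0.0239  0.0244]
div Y [0.0243 0.0261 0.028 ] slope deg -0.17 X [-0.0238  0.0246]
carton top 0.2880989965725451 ((0.526096761226654, 0.060635410249233246), (0.04177576303482056, 0.0728544220328331), 84.842041015625)
```

```bash
python3 -c "
from h import *
go([.5208,.1555,.18],-5)"
```

```text
21.35 [0.5203 0.0605 0.2497] q [-0.03  0.33  1.49 -0.    1.32  0.06] -> shift [ 9.46 -0.81  6.97] rot [-0.001  0.    -0.004]
```

Emit:
servo_tool:
  targets:
    - [0.2,2,-0.2,0,0,0,0]
    - [0.2,4,-0.4,0,0,0,0]
    - [0.2,6,-0.6,0,0,0,0]
    - [0.2,8,-0.8,1,0,0,-0.004]
    - [0.2,9.5,-0.8,3,0,0,-0.004]
    - [0.2,9.5,-0.8,5,0,0,-0.004]
    - [0.2,9.5,-0.8,6.5,0,0,-0.004]
    - [0.2,9.5,-0.8,7,0,0,-0.004]

```text
clock: 22.15
tool_pos: [0.5205, 0.1548, 0.1783]
tcp_rot: [[0.089, 0.996, -0.004], [0.996, -0.089, -0.001], [-0.001, -0.004, -1.0]]
ft_force: [0.2, -1.2, -0.9]
width: 0.712
grasp_force: 27.5
```

Emit:
servo_tool:
  targets:
    - [0.2,0,0,0,0,0,0]
    - [0.2,0,0,0,0,0,0]
    - [0.2,0,0,0,0,0,0]
    - [0.2,0,0,0,0,0,0]
    - [0.2,0,0,0,0,0,0]
    - [0.2,0,0,0,0,0,0]
    - [0.2,0,0,0,0,0,0]
    - [0.2,0,0,0,0,0,0]

```text
clock: 22.95
tool_pos: [0.5215, 0.1556, 0.1804]
tcp_rot: [[0.089, 0.996, 0.0], [0.996, -0.089, 0.0], [0.0, 0.0, -1.0]]
ft_force: [-0.2, -0.4, -0.3]
width: 0.717
grasp_force: 27.5
```

```bash
python3 - <<'E'
from h import *
go([.5208,.1555,.0595],-5)
c=cam('scene'); cv2.imwrite('pics/s2.png',cv2.resize(c['img'][210:300,340:460],(800,600),interpolation=2)[:,:,::-1])
E
```

```text
22.95 [0.5215 0.1556 0.1804] q [0.15 0.42 1.55 0.   1.17 0.24] -> shift [-1.000e-02 -7.000e-02  1.209e+01] rot [ 0.    -0.    -0.002]
```

View pics/s2.png

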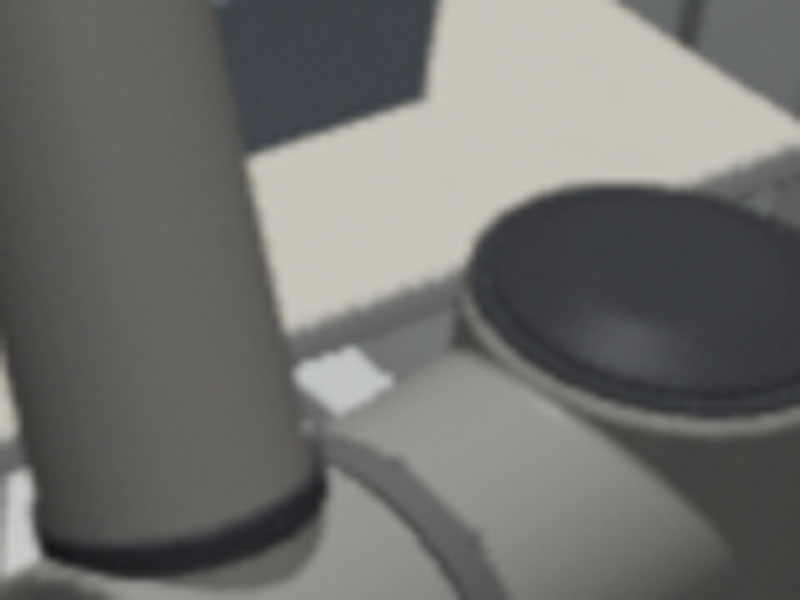

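The arm hides the rack in the scene view, so I lower slowly and watch the forces.

Emit:
servo_tool:
  targets:
    - [0.2,0,-0.07,0.8,0,0,0]
    - [0.2,0,-0.07,1.6,0,0,0]
    - [0.2,0,-0.07,2.4,0,0,0]
    - [0.2,0,-0.07,3.2,0,0,0]
    - [0.2,0,-0.07,4,0,0,0]
    - [0.2,0,-0.07,4.8,0,0,0]
    - [0.2,0,-0.07,5.4,0,0,0]
    - [0.2,0,-0.07,5.6,0,0,0]

```text
clock: 23.8
tool_pos: [0.5205, 0.1555, 0.1234]
tcp_rot: [[0.089, 0.996, -0.001], [0.996, -0.089, -0.0], [-0.0, -0.001, -1.0]]
ft_force: [-0.2, -0.3, -0.4]
width: 0.711
grasp_force: 27.5
```

Emit:
servo_tool:
  targets:
    - [0.2,0,0,0.8,0,0,0]
    - [0.2,0,0,1.6,0,0,0]
    - [0.2,0,0,2.4,0,0,0]
    - [0.2,0,0,3.2,0,0,0]
    - [0.2,0,0,4,0,0,0]
    - [0.2,0,0,4.8,0,0,0]
    - [0.2,0,0,5.6,0,0,0]
    - [0.2,0,0,6.2,0,0,0]

```text
clock: 24.6
tool_pos: [0.5207, 0.1556, 0.0615]
tcp_rot: [[0.089, 0.996, -0.001], [0.996, -0.089, 0.0], [-0.0, -0.001, -1.0]]
ft_force: [0.3, 0.1, -1.6]
width: 0.707
grasp_force: 27.5
```

Emit:
servo_tool:
  targets:
    - [0.2,0,0,0.05,0,0,0]
    - [0.2,0,0,0.1,0,0,0]
    - [0.2,0,0,0.15,0,0,0]
    - [0.2,0,0,0.2,0,0,0]
    - [0.2,0,0,0.25,0,0,0]
    - [0.2,0,0,0.3,0,0,0]
    - [0.2,0,0,0.3,0,0,0]
    - [0.2,0,0,0.3,0,0,0]

```text
clock: 25.4
tool_pos: [0.5209, 0.1556, 0.0593]
tcp_rot: [[0.089, 0.996, 0.0], [0.996, -0.089, 0.0], [0.0, 0.0, -1.0]]
ft_force: [-1.0, 0.4, -0.6]
width: 0.709
grasp_force: 27.5
```

Emit:
servo_tool:
  targets:
    - [0.2,0,0,0.05,0,0,0]
    - [0.2,0,0,0.1,0,0,0]
    - [0.2,0,0,0.15,0,0,0]
    - [0.2,0,0,0.2,0,0,0]
    - [0.2,0,0,0.25,0,0,0]
    - [0.2,0,0,0.25,0,0,0]
    - [0.2,0,0,0.25,0,0,0]
    - [0.2,0,0,0.25,0,0,0]

```text
clock: 26.2
tool_pos: [0.5209, 0.1556, 0.0572]
tcp_rot: [[0.089, 0.996, 0.0], [0.996, -0.089, 0.0], [0.0, 0.0, -1.0]]
ft_force: [-2.9, -0.0, 5.3]
width: 0.71
grasp_force: 28.1
```

The carton is on the bay floor (5 N up, at the predicted height). I release, wait and rise.

Emit:
servo_tool:
  targets:
    - [0,0,0,0.05,0,0,0]
    - [-0.3,0,0,0.05,0,0,0]
    - [-0.6,0,0,0.05,0,0,0]
    - [-0.9,0,0,0.05,0,0,0]
    - [-1,0,0,0.05,0,0,0]
    - [-1,0,0,0,0,0,0]
    - [-1,0,0,0,0,0,0]
    - [-1,0,0,0,0,0,0]

```text
clock: 27.0
tool_pos: [0.5209, 0.1556, 0.0567]
tcp_rot: [[0.089, 0.996, -0.0], [0.996, -0.089, 0.0], [0.0, -0.0, -1.0]]
ft_force: [0.0, 0.6, -0.7]
width: 0.991
grasp_force: 0.0
```

Emit:
servo_tool:
  targets:
    - [-1,0,0,-0.5,0,0,0]
    - [-1,0,0,-2,0,0,0]
    - [-1,0,0,-4,0,0,0]
    - [-1,0,0,-7,0,0,0]
    - [-1,0,0,-11,0,0,0]
    - [-1,-3,0,-15,0,0,0]
    - [-1,-7,0,-18,0,0,0]
    - [-1,-10,0,-20,0,0,0]

```text
clock: 27.8
tool_pos: [0.5122, 0.0546, 0.2599]
tcp_rot: [[0.088, 0.996, 0.004], [0.996, -0.088, -0.001], [-0.0, 0.004, -1.0]]
ft_force: [0.6, 0.7, 0.1]
width: 0.998
grasp_force: 0.0
```

```bash
python3 - <<'E'
from h import *
s=manip.get_state(); print(s['clock'],s['tool_pos'],s['ft_force'],s['dq'])
for n in('wrist','top'):
    c=cam(n); W=pts(c); z=W[...,2]; hsv=cv2.cvtColor(c['img'],cv2.COLOR_RGB2HSV)
    m=(hsv[...,0]<22)&(hsv[...,1]>130)&(abs(z-.096)<.008)&(abs(W[...,0]-.52)<.06)&(abs(W[...,1]-.155)<.06)
    if m.sum()>5: print(n,m.sum(),np.nanmedian(z[m]),cv2.minAreaRect(W[m][:,:2].astype(np.float32)))
q=W[150:265,360:465].reshape(-1,3); q=q[(q[:,2]>.15)&(q[:,2]<.28)&(q[:,0]>.56)&(q[:,0]<.68)&(abs(q[:,1]+.26)>.03)&(abs(q[:,1]+.26)<.07)]
f=np.polyfit(q[:,2],q[:,0],1); print('lid lean from vertical',f,np.nanpercentile(q,[2,98],axis=0).round(3).tolist())
E
```

```text
27.8 [0.51220543 0.05456585 0.25986375] [0.56017288 0.66843677 0.12464552] [-0.58427906 -0.24986853 -0.15038568  0.00770598  0.42239256 -0.56543263]
wrist 3343 0.09576143510600234 ((0.5216367244720459, 0.1555810272693634), (0.0394403338432312, 0.058846183121204376), 85.0001449584961)
top 226 0.09502453789471751 ((0.522301197052002, 0.16335609555244446), (0.02469019778072834, 0.05975927412509918), 85.60225677490234)
lid lean from vertical [0.03633319 0.61143152] [[0.616, -0.328, 0.154], [0.625, -0.192, 0.266]]
```

Emit:
servo_tool:
  targets:
    - [-1,0,0,0,0,0,0]
    - [-1,0,0,0,0,0,0]
    - [-1,0,0,0,0,0,0]
    - [-1,0,0,0,0,0,0]
    - [-1,0,0,0,0,0,0]
    - [-1,0,0,0,0,0,0]
    - [-1,0,0,0,0,0,0]
    - [-1,0,0,0,0,0,0]

```text
clock: 28.7
tool_pos: [0.512, 0.0561, 0.2568]
tcp_rot: [[0.089, 0.996, 0.0], [0.996, -0.089, 0.0], [0.0, 0.0, -1.0]]
ft_force: [0.9, 0.9, -0.5]
width: 0.997
grasp_force: 0.0
```

```bash
python3 -c "
from rig import job
print(job.job_done())"
```

```text
the job is handed in; nothing more can be done
None
```

The job is handed in at about 29 s, with no verdict returned: the carton measured within about 1 mm of the middle bay's centre, standing on end and released, and the lid was open at about 1.6 rad.

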